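Set the mould plate and fit the burner knob

TASK

Get the cake burner ready for lighting: first slide the aluminium mould plate on the stove flush against both stop rails, the back one and the left one. Then take the black knob with the pointer from the counter, turn it so that its D-bore matches the flat of the valve spindle, push it fully onto the spindle and press the spindle all the way down against its spring, and finish while still gripping the knob and holding it pressed down. The plate stays flush, and the other things on the counter and stove are left where they are.

Things in the scene. Friction and masses are not known exactly. Their poses are not given: they have to be found in the camera images.
- stove: Table-top gas stove, fixed: 270 (x) x 410 (y) mm, flat dark deck 90 mm above the counter. Origin: centre of its underside, at counter height; x points to its back, away from the robot, y to its left, z up. On the deck: the mould plate, two steel stop rails, the oil cup and, at x = -30, y = -150 mm, the upright valve spindle.
- rail_corner (a point): Point on the deck where the inner faces of the two stop rails meet, at x = +100, y = +170 mm in the stove's frame; axes as the stove's. Rails 16 mm high, 12 mm wide. The back rail runs from here 212 mm to -y (inner face the plane x = 100), the left rail 205 mm to -x (inner face the plane y = 170).
- plate: Aluminium cake-mould plate with six round cups, loose on the deck: 120 (its x) x 150 (its y) x 18 mm, about 0.7 kg; it slides under a push of some 5 N. Origin: centre of its underside; z up. Flush with both rails its origin is at x = +40, y = +95 mm in the stove's frame.
- knob: Black plastic knob standing on the counter, 80 g: a twelve-sided skirt 42 mm across, 20 mm high, and on it a bar grip along the knob's x, from 20 to 44 mm above the underside, 14 mm thick, flat-sided from x = -21 to +18 mm, then narrowing to a pointer tip at x = +32 mm. Origin: centre of its underside; z up. D-shaped blind bore from below.
- knob_socket (a point): Centre of the closed end of the knob's bore, on its axis 16 mm above its underside; axes as the knob's. The bore is 16 mm across with a flat 5 mm from the axis on the pointer's side (+x): 1 mm of play on the spindle, and it goes on only with the pointer the way the spindle's flat faces, to about 0.15 rad.
- spindle_tip (a point): Centre of the top of the upright brass D-shaped spindle: 14 mm across, flat 4 mm from the axis, top 28 mm above the deck when up; the top 4 mm taper in by 2.5 mm all round as a lead-in. Its x is the way the flat faces, z up. At its foot a steel stop arm, 4 mm high, 9 mm wide, points the same way, reaching 42 mm from the axis.
- valve (a joint): Turn of the spindle and stop arm about the vertical (rad): 0 = flat facing along the stove's +x, growing anticlockwise from above. Left anywhere within 0.5 rad and very stiff (0.5 N m): the knob has to be turned to suit it.
- spindle (a joint): How far the spindle is pressed down (m): 0 = up, 0.006 = bottomed. A spring holds it up: about 4 N starts it moving, 10 N bottoms it. With the knob seated its underside is 12 mm above the deck, with the spindle bottomed 6 mm.
- round_knob: Bystander, to be left alone: a small spare round knob without pointer (32 mm across, 26 mm high).
- oil_cup: Bystander, to be left alone: a steel oil cup (56 mm across, 55 mm high) on the stove's deck, in its back right corner.
- spatula: Bystander, to be left alone: a spatula on the counter.
- oil_brush: Bystander, to be left alone: a brush on the counter.
- tea_cup: Bystander, to be left alone: a white tea cup, 76 mm across, 70 mm high.
- oil_bottle: Bystander, to be left alone: an amber bottle, 60 mm across, 170 mm high.
There are look-alikes about, which are no part of the job. What is shaped like the knob but purple or red is not meant.

How it is judged:
On the way, in this order (a step that is already met when the one before it is completed fails the run):
1. the mould plate lies flush against both stop rails (x of plate in the frame of stove above 0.0355 m and y of plate in the frame of stove above 0.0905 m and angle between the x axis of plate and the x axis of stove, either way round below 0.035 rad and z of plate in the frame of stove below 0.093 m), for 0.3 s.
2. the knob is pushed fully onto the spindle (distance between knob_socket and spindle_tip below 0.0035 m and angle between the x axis of knob and the x axis of spindle_tip, either way round below 0.3 rad and angle between knob's own z axis and vertical below 0.12 rad), for 0.2 s.
At the end, for the whole second after the job is handed in: The knob is on the spindle (end of its bore within 3.5 mm of the spindle's top, flats matched, upright), held by the fingers, with the spindle pressed down at least 4.5 of its 6 mm; the plate lies on the deck flush with both rails (gaps under 4.5 mm, square to 0.035 rad) (all of step 1 and all of step 2 and value of joint spindle above 0.0045 m and contact force between the fingers and knob above 3 N and contact force between knob and spindle above 3 N); the arm keeps its last pose, push and grip.
It fails at once if a bystander is moved by more than 30 mm (distance of any of round_knob, oil_cup, spatula, oil_brush, tea_cup, oil_bottle from where it was at the start of the episode above 0.03 m).
It also fails if it takes over 72 s, if anything falls off the work surface, if the arm or the gripper's body presses on something with over 40 N, if the wrist force passes 120 N, or if a joint passes its speed limit or range.

ROBOT

A 7-joint arm with a two-finger parallel gripper is mounted at the origin on the work surface. World frame = base frame: x ahead of the robot, y to its left, z up, the work surface at z = 0. Lengths are in m, angles in rad, forces in N, time in s.
With the tool pointing down it reaches from about 0.4 to 0.875 m from the base axis. Payload 19.3 kg.
Tool frame: the origin (TCP) lies between the finger pads; the fingertips stand 17 mm ahead of it and the grasp point (between the pads) lies 2 mm behind it; z points along the fingers, x is the direction in which the jaws open and shut, and the axes are right-handed (so a half turn about z gives the same grasp; the last joint's range is limited). The gripper opens to 85 mm and grips with 20 to 120 N. Pads are 22 mm wide; open, the fingers measure 114 mm over their backs; the gripper's body (76 mm by 85 mm) begins 54 mm behind the grasp point. The pads swing forward as they close: fully open they stand 13 mm farther back than shut.
Start: joints at [1.178, 0.521, -0.036, 1.599, 0.021, 1.021, -0.113], TCP at [0.198, -0.593, 0.248] pointing down, gripper open.
Joint ranges: [-2.91, 2.91], [-0.3, 2.13], [-1.5, 1.42], [0.17, 2.43], [-1.26, 4.41], [0.16, 1.93], [-2.52, 2.52]. Speed limits (rad/s): [1.89, 1.89, 2.39, 2.39, 3.01, 3.01, 3.01].

INTERFACE

Orientations are given as [roll, pitch, yaw] about the fixed x, y, z axes, in that order (R = Rz(yaw) Ry(pitch) Rx(roll)).
In Python, from workcell import bot gives the robot as it stands. The module is installed in compiled form; this text tells all that it offers.
- The arm moves only by the tool arm_command, never from a script. Its argument "targets" is a list of rows, each a list of 6 numbers: the shift along the tool's x, y, z in mm, then the turn, a rotation vector about the tool's x, y, z in degrees. In form: [[x, y, z, wx, wy, wz], ...]. A call has 1 to 8 rows; each row shifts and turns the pose as measured when the row begins, along the tool's axes as they then stand; what a row does not reach is not made up. A row lasts 1/10 s, in which the tool goes at most 50 mm and 8.59 degrees, less where a joint would pass 70% of its speed; a pose out of reach is approached as far as the arm can. A call is refused whole if a number of a shift passes 50 or a number of a turn 8.59, either way. A call with a gripper value outside its range is refused whole. "grip" is the opening in per cent of the stroke, from 0 (shut) to 100 (fully open), set as the call begins (left out, the last holds). The fingers move at their own pace and stop on an object; "grip_force" is the grip in N (left out, the last holds). Time passes only in rows, so rows that do not move let the fingers close. It gives the time, the measured TCP pose, the force and the opening at its end, in the units of the state.
- bot.observe(): the state, without advancing time (a new reading comes with each control period).
- bot.grab_frame(name): name is "side" or "top"; returns a dict with "color" (480x640x3 uint8, red, green, blue), "depth" (480x640 float32, m along the optical axis (not along the pixel's ray), 0 where there is no reading), "fov_y" (degrees; the focal length in pixels is half the picture's height over the tangent of half this angle, whatever the lens; pixels are square), "cx", "cy" (the principal point, pixels), "R" (3x3) and "t" (3): a world point X has camera coordinates R X + t. Camera axes: x right, y down, z forward; pixel columns grow to the right and rows downward; lengths in m; the calibration is good to about 2 mm. A picture is of the moment at which its call begins.
- bot.job_done(): hands the job in, once; it reports no verdict.
The state is a dict: "clock": time; "qpos": joint angles; "qd": joint speeds; "joint_efforts": joint torques, N m; "position": TCP position; "tool_rot": TCP orientation; "force": force on the tool from outside, world axes, zero at the start; "moment": the same for the moment, N m; "grip_width": finger opening in m.
Only numpy, scipy, OpenCV 4.12 (cv2) and the standard library are available. Lean on these libraries where they do the work, as an engineer would, in place of code of your own. Each camera call takes 0.05 s, during which the arm holds its last target. There are 200 camera calls.

## Working session

There is one attempt and no reset: what is moved stays moved. The work goes in short steps, Python scripts to look and compute and a tool call to move; the robot and the scene stay as the last step left them, time stands still between calls to the robot, and variables do not carry over. Pictures are saved under pics/ and viewed, about 8 in all and at most 12, crops included, and the job is handed in when it is done.

Besides the shell and the picture viewer there is one more tool, called after "Emit:" by a JSON object that holds its "method" and its "body". arm_command: Moves the arm, as the interface text tells. Its arguments: {"type":"object","properties":{"targets":{"type":"array"},"grip":{"type":"number"},"grip_force":{"type":"number"}},"required":["targets"]}

```bash
mkdir -p pics; cat > h.py <<'E'
import numpy as np, cv2
from workcell import bot
def grab(n):
    f=bot.grab_frame(n); np.savez(''+n+'.npz',**f); return f
def load(n): return dict(np.load(''+n+'.npz'))
def cloud(f):
    h,w=f['depth'].shape; fl=h/2/np.tan(np.radians(f['fov_y'])/2)
    v,u=np.mgrid[:h,:w]; d=f['depth']
    P=np.stack([(u-f['cx'])/fl*d,(v-f['cy'])/fl*d,d],-1)
    return (P-f['t'])@f['R']
def save(n,img): cv2.imwrite('pics/'+n+'.png',img[...,::-1])
E
python3 - <<'E'
from h import *
for n in('top','side'):
    f=grab(n); save(n+'0',f['color']); print(n,f['fov_y'],f['cx'],f['cy'],f['R'],f['t'])
print(bot.observe())
E
```

```text
top 56.03363198771828 325.9966612287638 242.49831054390117 [[ 0.02463184 -0.9996373   0.01088741]
 [-0.98404275 -0.02616444 -0.17599797]
 [ 0.176219   -0.00637853 -0.98433032]] [-0.08386586  0.51425561  1.17590713]
side 42.1747335037281 321.4055025102229 233.1307959730229 [[ 0.99749654 -0.07058118  0.00435279]
 [-0.04055942 -0.62146141 -0.78239417]
 [ 0.05792739  0.78025894 -0.62276834]] [-0.51254506  0.05577948  1.61263438]
{'clock': 0.1, 'qpos': array([ 1.17777749,  0.52192538, -0.03634399,  1.59995928,  0.02120501,
        1.02109937, -0.11279941]), 'qd': array([ 0.00068638, -0.00083604,  0.00142465, -0.00176976, -0.00186635,
       -0.00065036,  0.00027559]), 'joint_efforts': array([ 4.74913133e-03, -9.28480768e+01,  1.98489815e+00, -3.70534015e+01,
        1.81513606e-02,  5.38865133e-03,  4.27364239e-05]), 'position': array([ 0.19816025, -0.59244925,  0.24779822]), 'tool_rot': array([ 3.14152589e+00,  1.00401538e-03, -1.24797079e+00]), 'force': array([-0.15173327, -0.19524142,  0.77332662]), 'moment': array([ 0.02636884, -0.01367071, -0.04318668]), 'grip_width': 0.0853237366432242}
```

View pics/top0.png

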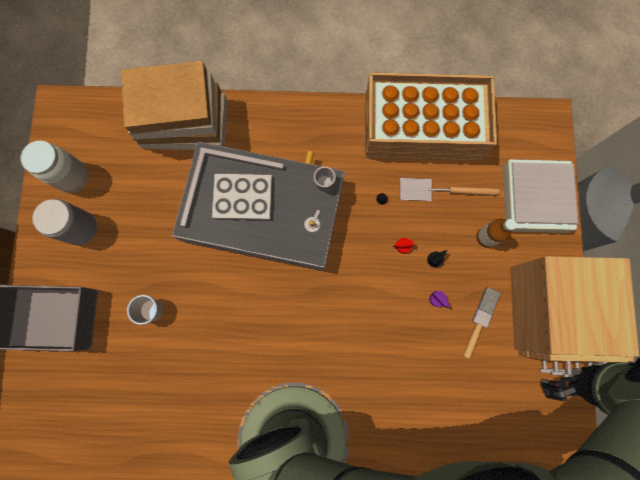

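View pics/side0.png

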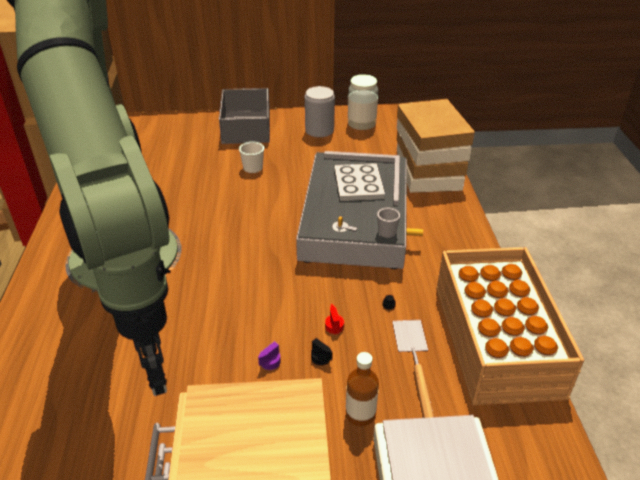

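Top view: the stove's centre is near (260,207), the plate is at (242,197), and the spindle with its stop arm is at (313,223). Knob candidates are black with pointer (437,259), red (405,245), purple (441,299) and small round black (382,199). The one at (437,259) fits, being black with a pointer. I'll measure these and confirm with a crop.

```bash
python3 - <<'E'
from h import *
for n in('top','side'):
    f=load(n);P=cloud(f);z=P[...,2];d=f['depth']>0;c=f['color'].astype(int)
    reg=d&(P[...,0]>.3)&(P[...,0]<.85)&(P[...,1]<.35)&(P[...,1]>-.15)
    def rect(m,name):
        m=m.astype(np.uint8); k,l,s,_=cv2.connectedComponentsWithStats(m); i=1+s[1:,4].argmax()
        X=P[l==i]; r=cv2.minAreaRect((X[:,:2]*1000).astype(np.float32)); print(n,name,s[i,4],r,'z',np.median(X[:,2])); return r
    rect(reg&(z>.08)&(z<.125),'stove')
    rect(reg&(z>.101)&(z<.1135)&(c.min(-1)>140),'plate')
    # rails
    # knob
    k=d&(P[...,0]>.33)&(P[...,0]<.46)&(P[...,1]>-.36)&(P[...,1]<-.2)
    k=d&(z>.008)&(z<.06)&(c.max(-1)<60)&(P[...,0]>.2)&(P[...,1]>-.6)&(P[...,1]<-.1)
    kk,l,s,_=cv2.connectedComponentsWithStats(k.astype(np.uint8))
    for i in range(1,kk):
        if s[i,4]>30:
            X=P[l==i];print(n,'black',s[i],X.mean(0),X[:,2].max())
            T=X[X[:,2]>.036]
            if len(T)>10: print('  bar',T.mean(0),cv2.minAreaRect((T[:,:2]*1000).astype(np.float32)))
    # spindle
    b=reg&(z>.1)&(z<.13)&(c[...,0]-c[...,2]>50)
    if b.any(): print(n,'brass',P[b].mean(0),b.sum(),z[b].max())
t=load('top')['color'];s=load('side')['color']
R=lambda im:cv2.resize(im,(400,300),interpolation=cv2.INTER_CUBIC)
save('c1',np.vstack([np.hstack([R(t[225:285,400:480]),R(t[195:255,275:355])]),np.hstack([R(s[320:380,280:360]),R(s[195:255,310:390])])]))
E
```

```text
top stove 14687 ((612.5306396484375, 112.2994613647461), (410.6317443847656, 270.667236328125), 79.73474884033203) z 0.09088423153504413
top plate 1295 ((624.2762451171875, 154.63638305664062), (121.5208740234375, 148.91029357910156), 0.6737202405929565) z 0.1079703373084502
top black [377 194  10  10  78] [ 0.6517281  -0.22377547  0.02089546] 0.031606713744936614
top black [428 251  18  16 206] [ 0.48242789 -0.37223206  0.03022926] 0.04955594799276172
  bar [ 0.48358993 -0.3729922   0.04361643] ((485.9451599121094, -374.722900390625), (13.269613265991211, 49.40401840209961), 45.03719711303711)
top brass [ 0.55397588 -0.03078696  0.11598808] 21 0.12146017380304489
side stove 8774 ((613.574951171875, 105.39295196533203), (416.91253662109375, 270.5085144042969), 79.86365509033203) z 0.09098272980962056
side plate 1025 ((626.0454711914062, 151.46453857421875), (120.34185028076172, 157.2805633544922), 0.2506134808063507) z 0.10812012225637962
side black [383 296  12  13 112] [ 0.65512254 -0.23562145  0.01901803] 0.029914220703690122
side black [312 339  20  26 361] [ 0.48416331 -0.38658571  0.02955114] 0.04792409292034221
  bar [ 0.48692694 -0.38273498  0.04271431] ((488.7015686035156, -383.2336730957031), (15.911561965942383, 50.548728942871094), 45.26025390625)
side brass [0.59745185 0.10549329 0.10853988] 68 0.11971542026311434
```

View pics/c1.png

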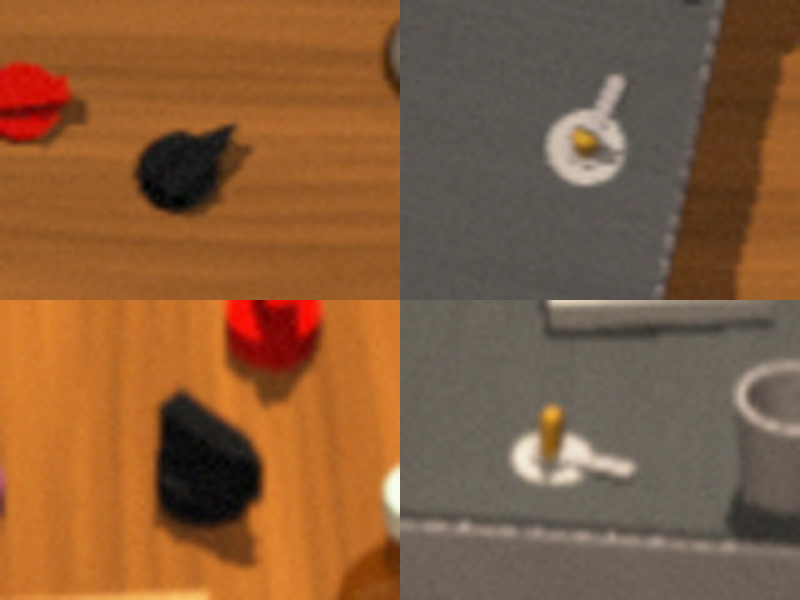

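The crop confirms the target: the black pointered knob (crop top-left, pointer up-right). The spindle's stop arm points up and slightly right. Next come the spindle yaw and the first approach rows.

```bash
cat >> h.py <<'E'
def plan(goal,yaw,n,start=None):
    """rows in tool axes from current (or start) pose to goal/yaw(deg), tool down"""
    s=bot.observe()
    p,psi=(np.array(s['position']),s['tool_rot'][2]) if start is None else (np.array(start[0]),np.radians(start[1]))
    dy=(np.radians(yaw)-psi+np.pi)%(2*np.pi)-np.pi; st=(np.array(goal)-p)/n
    for i in range(n):
        a=psi+dy*i/n; c,s_=np.cos(a),np.sin(a)
        print([round(1000*(st[0]*c+st[1]*s_),1),round(1000*(st[0]*s_-st[1]*c),1),round(-1000*st[2],1),0,0,round(-np.degrees(dy/n),2)])
E
python3 - <<'E'
from h import *
c0=np.array([.5563,-.0300])
f=load('top');P=cloud(f);c=f['color'].astype(int)
r=np.hypot(P[...,0]-c0[0],P[...,1]-c0[1])
m=(f['depth']>0)&(r<.05)&(c.min(-1)>110)&(P[...,2]<.105)
X=P[m];rr=r[m];disk=X[rr<.02][:,:2];A=X[rr>.024][:,:2]
print('disk',len(disk),disk.mean(0),'arm',len(A),A.mean(0),'yaw',np.degrees(np.arctan2(*(A.mean(0)-c0)[::-1])))
print(cv2.minAreaRect((A*1000).astype(np.float32)), 'farthest',rr.max())
plan([.42,-.25,.25],-100.3,10); print(); plan([.516,.174,.2],-100.3,10,([.42,-.25,.25],-100.3))
E
```

```text
disk 139 [ 0.55570012 -0.02912795] arm 25 [ 0.58641612 -0.04431129] yaw -25.417236373049942
((587.2977294921875, -44.308799743652344), (8.055776596069336, 18.90834617614746), 66.46932983398438) farthest 0.043661663681221735
[np.float64(-25.4), np.float64(-31.9), np.float64(-0.2), 0, 0, np.float64(2.88)]
[np.float64(-27.0), np.float64(-30.6), np.float64(-0.2), 0, 0, np.float64(2.88)]
[np.float64(-28.5), np.float64(-29.2), np.float64(-0.2), 0, 0, np.float64(2.88)]
[np.float64(-29.9), np.float64(-27.7), np.float64(-0.2), 0, 0, np.float64(2.88)]
[np.float64(-31.3), np.float64(-26.2), np.float64(-0.2), 0, 0, np.float64(2.88)]
[np.float64(-32.6), np.float64(-24.6), np.float64(-0.2), 0, 0, np.float64(2.88)]
[np.float64(-33.8), np.float64(-22.9), np.float64(-0.2), 0, 0, np.float64(2.88)]
[np.float64(-34.9), np.float64(-21.2), np.float64(-0.2), 0, 0, np.float64(2.88)]
[np.float64(-35.9), np.float64(-19.4), np.float64(-0.2), 0, 0, np.float64(2.88)]
[np.float64(-36.8), np.float64(-17.6), np.float64(-0.2), 0, 0, np.float64(2.88)]

[np.float64(-43.4), np.float64(-1.9), np.float64(5.0), 0, 0, np.float64(-0.0)]
[np.float64(-43.4), np.float64(-1.9), np.float64(5.0), 0, 0, np.float64(-0.0)]
[np.float64(-43.4), np.float64(-1.9), np.float64(5.0), 0, 0, np.float64(-0.0)]
[np.float64(-43.4), np.float64(-1.9), np.float64(5.0), 0, 0, np.float64(-0.0)]
[np.float64(-43.4), np.float64(-1.9), np.float64(5.0), 0, 0, np.float64(-0.0)]
[np.float64(-43.4), np.float64(-1.9), np.float64(5.0), 0, 0, np.float64(-0.0)]
[np.float64(-43.4), np.float64(-1.9), np.float64(5.0), 0, 0, np.float64(-0.0)]
[np.float64(-43.4), np.float64(-1.9), np.float64(5.0), 0, 0, np.float64(-0.0)]
[np.float64(-43.4), np.float64(-1.9), np.float64(5.0), 0, 0, np.float64(-0.0)]
[np.float64(-43.4), np.float64(-1.9), np.float64(5.0), 0, 0, np.float64(-0.0)]
```

Emit:
{"method": "arm_command", "body": {"targets": [[-25,-32,0,0,0,3],[-27,-31,0,0,0,3],[-28,-29,0,0,0,3],[-30,-28,0,0,0,3],[-31,-26,0,0,0,3],[-33,-25,0,0,0,3],[-34,-23,0,0,0,3],[-35,-21,0,0,0,3]], "grip": 60}}

```text
clock: 0.9
position: [0.3818, -0.3148, 0.2452]
tool_rot: [3.137, 0.002, -1.692]
force: [0.9, 0.3, 0.1]
grip_width: 0.0512
```

Emit:
{"method": "arm_command", "body": {"targets": [[-42,-6,0,0,0,3.4],[-42,-4,0,0,0,0],[-42,-4,0,0,0,0],[-42,-4,0,0,0,0],[-42,-4,0,0,0,0],[-42,-4,0,0,0,0],[-42,-4,10,0,0,0],[-42,-4,10,0,0,0]]}}

```text
clock: 1.7
position: [0.477, 0.0239, 0.2257]
tool_rot: [3.139, 0.002, -1.756]
force: [1.0, 0.0, 0.8]
grip_width: 0.0517
```

```bash
python3 - <<'E'
from h import *
print(bot.observe()['qpos']); plan([.516,.174,.14],-100.3,6)
E
```

```text
[-0.01734909  0.32472965 -0.19213668  1.99283952  0.07866118  0.83259979
 -2.00891502]
[np.float64(-25.8), np.float64(-1.8), np.float64(14.3), 0, 0, np.float64(-0.05)]
[np.float64(-25.8), np.float64(-1.8), np.float64(14.3), 0, 0, np.float64(-0.05)]
[np.float64(-25.8), np.float64(-1.8), np.float64(14.3), 0, 0, np.float64(-0.05)]
[np.float64(-25.8), np.float64(-1.9), np.float64(14.3), 0, 0, np.float64(-0.05)]
[np.float64(-25.8), np.float64(-1.9), np.float64(14.3), 0, 0, np.float64(-0.05)]
[np.float64(-25.8), np.float64(-1.9), np.float64(14.3), 0, 0, np.float64(-0.05)]
```

Emit:
{"method": "arm_command", "body": {"targets": [[-26,-2,12,0,0,0],[-26,-2,12,0,0,0],[-26,-2,14,0,0,0],[-26,-2,14,0,0,0],[-26,-2,14,0,0,0],[-26,-2,14,0,0,0],[0,0,8,0,0,0],[0,0,8,0,0,0]]}}

```text
clock: 2.5
position: [0.5172, 0.1884, 0.1243]
tool_rot: [3.137, 0.003, -1.748]
force: [-0.3, -1.1, -0.4]
grip_width: 0.051
```

Emit:
{"method": "arm_command", "body": {"targets": [[0,0,5,0,0,0],[0,0,3,0,0,0],[0,0,0,0,0,0]]}}

```text
clock: 2.8
position: [0.5166, 0.1863, 0.115]
tool_rot: [3.136, 0.002, -1.75]
force: [-0.0, -0.8, 0.5]
grip_width: 0.0513
```

```bash
python3 - <<'E'
from h import *
print(bot.observe()['qpos'],bot.observe()['position'])
f=grab('side'); save('p1',cv2.resize(f['color'][120:270,260:460],(800,600)))
E
```

```text
[-0.31470632  0.59054058 -0.18796968  1.89933851  0.16063658  0.66993196
 -2.34809682] [0.51658428 0.1862651  0.11496599]
```

View pics/p1.png

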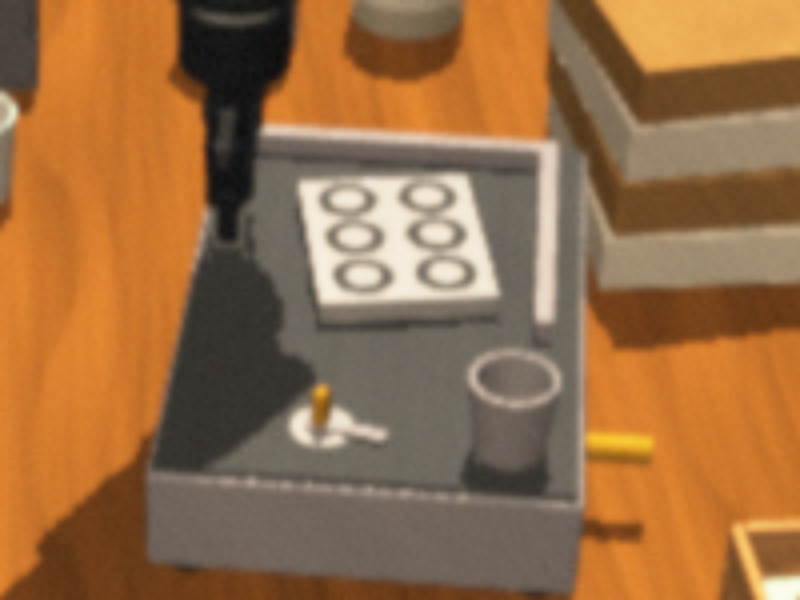

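Emit:
{"method": "arm_command", "body": {"targets": [[12,0,2,0,0,0.3],[0,-8,2,0,0,0],[0,-10,0,0,0,0],[0,-8,0,0,0,0],[0,-6,0,0,0,0],[0,-6,0,0,0,0],[0,-6,0,0,0,0],[0,-6,0,0,0,0]]}}

```text
clock: 3.65
position: [0.567, 0.1631, 0.112]
tool_rot: [3.136, 0.003, -1.756]
force: [-4.8, 2.8, 3.3]
grip_width: 0.0513
```

Emit:
{"method": "arm_command", "body": {"targets": [[0,-5,0.5,0,0,0],[0,-5,0.5,0,0,0],[0,-4,0,0,0,0],[0,-4,0,0,0,0],[0,-3,0,0,0,0]]}}

```text
clock: 4.15
position: [0.5877, 0.1616, 0.1108]
tool_rot: [3.131, 0.003, -1.753]
force: [-5.9, 0.6, 5.7]
grip_width: 0.051
```

Emit:
{"method": "arm_command", "body": {"targets": [[0,-3,-0.5,0,0,0],[0,-3,0,0,0,0],[0,-3,0,0,0,0],[0,-3,0,0,0,0]]}}

```text
clock: 4.55
position: [0.5926, 0.161, 0.1103]
tool_rot: [3.115, -0.001, -1.75]
force: [-24.9, 2.5, 17.0]
grip_width: 0.0511
```

```bash
python3 - <<'E'
from h import *
o=bot.observe();print(o['position'],o['force'],o['moment'])
f=grab('side');g=grab('top')
save('p2',np.vstack([cv2.resize(f['color'][150:250,280:440],(480,300)),cv2.resize(g['color'][120:270,170:410],(480,300))]))
E
```

```text
[0.59257776 0.1609691  0.11025564] [-24.86786908   2.45409814  17.00839411] [ 0.31917778  5.48009854 -0.24264979]
```

View pics/p2.png

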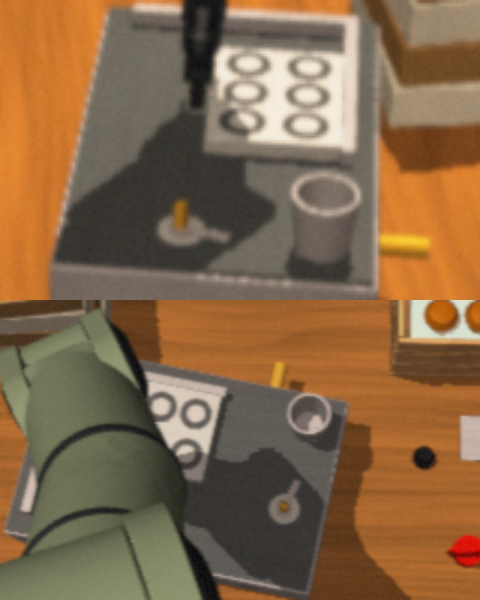

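The plate is flush against the back rail and square. Next I measure its right edge and plan the leftward push.

```bash
cat >> h.py <<'E'
YS=np.radians(-10.2);CS=np.array([.6125,.1123])
RS=np.array([[np.cos(YS),-np.sin(YS)],[np.sin(YS),np.cos(YS)]])
def w2s(p): return (np.array(p)[...,:2]-CS)@RS
def s2w(p): return RS@np.array(p)+CS
E
python3 - <<'E'
from h import *
for n in('top','side'):
    f=load(n);P=cloud(f);c=f['color'].astype(int);S=w2s(P);z=P[...,2]
    m=(f['depth']>0)&(z>.104)&(z<.1135)&(c.min(-1)>70)&(S[...,0]<95)&(abs(S[...,0])<.097)&(S[...,1]<.165)&(S[...,1]>-.08)
    k,l,s,_=cv2.connectedComponentsWithStats(m.astype(np.uint8));i=1+s[1:,4].argmax();X=S[l==i]
    print(n,len(X),np.percentile(X,[1,50,99],axis=0)*1000,cv2.minAreaRect((X*1000).astype(np.float32)))
o=bot.observe();a=s2w([-.06,.04]);b=s2w([.035,-.065])
print(w2s(o['position']),a,b)
plan([*a,.17],-70,3);print();plan([*b,.17],-10.3,8,([*a,.17],-70))
E
```

```text
top 1005 [[-16.54624254 -38.52391749]
 [ 56.99099994  -3.99826737]
 [ 96.28886679  52.75988427]] ((38.25959396362305, 9.105937957763672), (97.23399353027344, 117.46500396728516), 89.90621185302734)
side 1271 [[-16.17339959 -45.57710775]
 [ 41.26929474  25.67177828]
 [ 96.05970381 106.34934274]] ((39.41253662109375, 30.234012603759766), (115.15506744384766, 163.14227294921875), 0.3614671230316162)
[-0.02820633  0.04437494] [0.56053165 0.16229291] [0.63543634 0.04212932]
[np.float64(1.5), np.float64(10.6), np.float64(-19.9), 0, 0, np.float64(-10.1)]
[np.float64(-0.4), np.float64(10.7), np.float64(-19.9), 0, 0, np.float64(-10.1)]
[np.float64(-2.3), np.float64(10.5), np.float64(-19.9), 0, 0, np.float64(-10.1)]

[np.float64(17.3), np.float64(-3.7), np.float64(-0.0), 0, 0, np.float64(-7.46)]
[np.float64(17.6), np.float64(-1.4), np.float64(-0.0), 0, 0, np.float64(-7.46)]
[np.float64(17.7), np.float64(0.9), np.float64(-0.0), 0, 0, np.float64(-7.46)]
[np.float64(17.4), np.float64(3.2), np.float64(-0.0), 0, 0, np.float64(-7.46)]
[np.float64(16.8), np.float64(5.4), np.float64(-0.0), 0, 0, np.float64(-7.46)]
[np.float64(16.0), np.float64(7.6), np.float64(-0.0), 0, 0, np.float64(-7.46)]
[np.float64(14.9), np.float64(9.6), np.float64(-0.0), 0, 0, np.float64(-7.46)]
[np.float64(13.5), np.float64(11.4), np.float64(-0.0), 0, 0, np.float64(-7.46)]
```

Emit:
{"method": "arm_command", "body": {"targets": [[0,12,0,0,0,0],[0,12,-20,0,0,0],[0,8,-25,0,0,-8],[0,0,-20,0,0,-8.5],[8,0,0,0,0,-8.5],[17,-2,0,0,0,-8.5],[18,0,0,0,0,-8.5],[18,1,0,0,0,-8.5]]}}

```text
clock: 5.45
position: [0.5879, 0.1116, 0.1792]
tool_rot: [3.127, 0.017, -0.856]
force: [0.4, 0.3, -1.0]
grip_width: 0.0509
```

```bash
python3 - <<'E'
from h import *
plan([*s2w([.035,-.08]),.15],-10.2,7)
E
```

```text
[np.float64(13.3), np.float64(3.0), np.float64(4.2), 0, 0, np.float64(-5.55)]
[np.float64(12.9), np.float64(4.3), np.float64(4.2), 0, 0, np.float64(-5.55)]
[np.float64(12.4), np.float64(5.5), np.float64(4.2), 0, 0, np.float64(-5.55)]
[np.float64(11.9), np.float64(6.7), np.float64(4.2), 0, 0, np.float64(-5.55)]
[np.float64(11.1), np.float64(7.8), np.float64(4.2), 0, 0, np.float64(-5.55)]
[np.float64(10.3), np.float64(8.9), np.float64(4.2), 0, 0, np.float64(-5.55)]
[np.float64(9.4), np.float64(9.8), np.float64(4.2), 0, 0, np.float64(-5.55)]
```

Emit:
{"method": "arm_command", "body": {"targets": [[13,3,0,0,0,-5.5],[13,4,0,0,0,-5.5],[12,6,0,0,0,-5.5],[12,7,4,0,0,-5.5],[11,8,6,0,0,-5.5],[10,9,8,0,0,-5.5],[9,10,10,0,0,-5.5],[0,0,0,0,0,0]]}}

```text
clock: 6.25
position: [0.6386, 0.0184, 0.1498]
tool_rot: [-3.142, 0.016, -0.158]
force: [-0.8, -1.0, 0.0]
grip_width: 0.0512
```

```bash
python3 - <<'E'
from h import *
o=bot.observe();print(o['position'],o['tool_rot'],w2s(o['position']),o['qpos'])
plan([*s2w([.035,-.075]),.111],-10.2,5)
E
```

```text
[0.63860877 0.01844246 0.14979499] [-3.14156065  0.01570913 -0.15831609] [ 0.04231687 -0.08775072] [ 0.24716975  0.71870874 -0.5722117   1.60964884  0.44254071  0.96179853
 -0.63281602]
[np.float64(-1.4), np.float64(-2.6), np.float64(7.8), 0, 0, np.float64(0.23)]
[np.float64(-1.4), np.float64(-2.6), np.float64(7.8), 0, 0, np.float64(0.23)]
[np.float64(-1.4), np.float64(-2.6), np.float64(7.8), 0, 0, np.float64(0.23)]
[np.float64(-1.4), np.float64(-2.6), np.float64(7.8), 0, 0, np.float64(0.23)]
[np.float64(-1.5), np.float64(-2.6), np.float64(7.8), 0, 0, np.float64(0.23)]
```

Emit:
{"method": "arm_command", "body": {"targets": [[-2,-3,10,0,0.9,1],[-2,-3,10,0,0,0],[-2,-3,10,0,0,0],[-2,-3,9,0,0,0],[0,-8,0,0,0,0],[0,-8,0,0,0,0],[0,-8,0,0,0,0],[0,-8,0,0,0,0]]}}

```text
clock: 7.05
position: [0.6391, 0.0672, 0.1101]
tool_rot: [3.141, -0.0, -0.185]
force: [-1.4, -2.8, -1.8]
grip_width: 0.0514
```

```bash
python3 - <<'E'
from h import *
o=bot.observe();print(w2s(o['position']),o['position'][2],o['force'],o['tool_rot'])
E
```

```text
[ 0.03414381 -0.03967382] 0.11007939575265734 [-1.41752639 -2.81335735 -1.77690608] [ 3.14109283e+00 -3.70971444e-04 -1.85414515e-01]
```

Emit:
{"method": "arm_command", "body": {"targets": [[0,-7,0,0,0,0],[0,-7,0,0,0,-0.5],[0,-7,0,0,0,0],[0,-7,0,0,0,0],[0,-6,0,0,0,0],[0,-5,0,0,0,0],[0,-5,0,0,0,0],[0,-4,0,0,0,0]]}}

```text
clock: 7.85
position: [0.6473, 0.111, 0.1103]
tool_rot: [3.128, 0.002, -0.18]
force: [-11.4, -24.5, 14.7]
grip_width: 0.0515
```

```bash
python3 - <<'E'
from h import *
o=bot.observe();print(w2s(o['position']),o['position'][2],o['force'],o['tool_rot'])
E
```

```text
[0.03449616 0.00486199] 0.11027197942469495 [-11.36405669 -24.45255595  14.70993181] [ 3.12785075e+00  2.03016651e-03 -1.80115588e-01]
```

Emit:
{"method": "arm_command", "body": {"targets": [[0,-4,0,0,0,0],[0,-4,0,0,0,0],[0,15,0,0,0,0],[0,20,-20,0,0,0],[0,20,-35,0,0,0],[0,40,-40,0,0,0],[-5,45,-5,0,0,0],[-10,45,0,0,0,0]], "grip": 80}}

```text
clock: 8.65
position: [0.6017, -0.0602, 0.2129]
tool_rot: [3.121, 0.001, -0.176]
force: [-0.3, -0.5, 0.1]
grip_width: 0.0681
```

```bash
python3 - <<'E'
from h import *
o=bot.observe();print(o['position'],o['tool_rot'],o['qpos'])
for n in('top','side'):
    f=grab(n);P=cloud(f);c=f['color'].astype(int);S=w2s(P);z=P[...,2]
    m=(f['depth']>0)&(z>.104)&(z<.1135)&(c.min(-1)>70)&(S[...,0]<.098)&(S[...,0]>-.097)&(S[...,1]<.1685)&(S[...,1]>-.02)
    k,l,s,_=cv2.connectedComponentsWithStats(m.astype(np.uint8));i=1+s[1:,4].argmax();X=S[l==i]
    print(n,len(X),np.percentile(X,[1,50,99],axis=0)*1000,cv2.minAreaRect((X*1000).astype(np.float32)))
g=load('top')['color'];f=load('side')['color']
save('p3',np.hstack([cv2.resize(g[140:250,165:285],(400,367)),cv2.resize(f[140:240,300:409],(400,367))]))
E
```

```text
[ 0.60171641 -0.06017156  0.2129273 ] [ 3.12121963e+00  1.19896090e-03 -1.76230610e-01] [ 0.38978226  0.58577268 -0.58729676  1.66731562  0.39243302  1.0132061
 -0.51081411]
top 2409 [[-20.44886651  20.04596968]
 [ 37.06072881  93.15361673]
 [ 96.47973122 166.70573731]] ((38.007415771484375, 93.54983520507812), (149.65725708007812, 119.98092651367188), 89.81367492675781)
side 219 [[-16.74743011  10.97073909]
 [ 15.80582341  32.48438858]
 [ 51.39439415  60.66484221]] ((13.967561721801758, 35.6660041809082), (69.45752716064453, 57.870609283447266), 9.936345100402832)
```

View pics/p3.png

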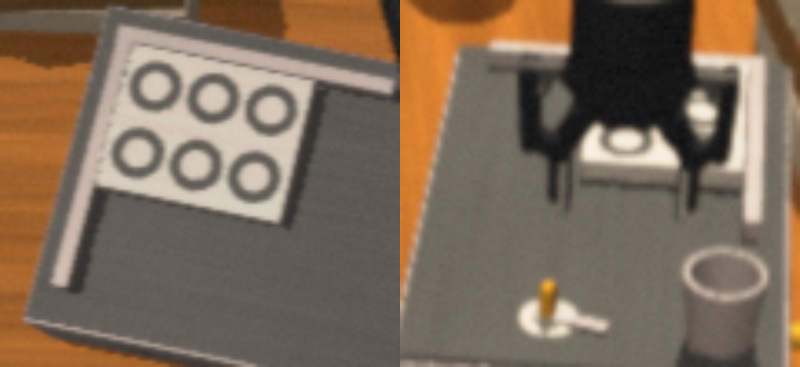

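Plate measured at (38, 93.5) mm in the stove frame, 0.2° off square, with no visible gap at either rail. Now to the knob.

```bash
python3 - <<'E'
from h import *
plan([.482,-.371,.15],45,9)
f=load('top');P=cloud(f);z=P[...,2];c=f['color'].astype(int)
r=np.hypot(P[...,0]-.482,P[...,1]+.371)
m=(f['depth']>0)&(r<.045)&(z>.036)
X=P[m][:,:2];d=np.array([1,-1])/2**.5;n=np.array([1,1])/2**.5
print('bar pts',m.sum(),'along',np.percentile(X@d-(np.array([.482,-.371])@d),[2,50,98])*1e3,'across',np.percentile(X@n-(np.array([.482,-.371])@n),[2,50,98])*1e3)
m=(f['depth']>0)&(r<.045)&(z>.006)&(z<.03);X=P[m][:,:2];print('skirt',m.sum(),cv2.minEnclosingCircle((X*1e3).astype(np.float32)))
E
```

```text
[np.float64(-6.7), np.float64(35.7), np.float64(6.9), 0, 0, np.float64(-6.17)]
[np.float64(-10.5), np.float64(34.8), np.float64(6.9), 0, 0, np.float64(-6.17)]
[np.float64(-14.2), np.float64(33.5), np.float64(6.9), 0, 0, np.float64(-6.17)]
[np.float64(-17.7), np.float64(31.7), np.float64(6.9), 0, 0, np.float64(-6.17)]
[np.float64(-21.0), np.float64(29.7), np.float64(6.9), 0, 0, np.float64(-6.17)]
[np.float64(-24.1), np.float64(27.2), np.float64(6.9), 0, 0, np.float64(-6.17)]
[np.float64(-26.9), np.float64(24.5), np.float64(6.9), 0, 0, np.float64(-6.17)]
[np.float64(-29.3), np.float64(21.4), np.float64(6.9), 0, 0, np.float64(-6.17)]
[np.float64(-31.5), np.float64(18.2), np.float64(6.9), 0, 0, np.float64(-6.17)]
bar pts 96 along [-18.22589813   3.41455428  30.65049552] across [-6.50448728 -0.44706348  7.00224335]
skirt 137 ((486.3988952636719, -368.4808349609375), 32.194091796875)
```

Emit:
{"method": "arm_command", "body": {"targets": [[8,38,0,1.2,0,-6],[5,38,0,0,0,-6],[0,38,0,0,0,-6],[-3,38,0,0,0,-6],[-7,38,8,0,0,-6],[-11,37,10,0,0,-6],[-15,35,10,0,0,-6]], "grip": 55}}

```text
clock: 9.45
position: [0.6166, -0.3394, 0.1901]
tool_rot: [3.137, -0.007, 0.58]
force: [0.3, 0.7, -0.3]
grip_width: 0.047
```

```bash
python3 - <<'E'
from h import *
o=bot.observe();print(o['tool_rot'],o['qpos'])
plan([.482,-.371,.09],45,5)
E
```

```text
[ 3.13704071 -0.00701033  0.58048192] [ 0.82720469  0.79381938 -0.71562442  1.40057416  0.53863506  1.13827199
  0.61907328]
[np.float64(-26.0), np.float64(-9.5), np.float64(20.0), 0, 0, np.float64(-2.35)]
[np.float64(-25.6), np.float64(-10.5), np.float64(20.0), 0, 0, np.float64(-2.35)]
[np.float64(-25.1), np.float64(-11.6), np.float64(20.0), 0, 0, np.float64(-2.35)]
[np.float64(-24.6), np.float64(-12.6), np.float64(20.0), 0, 0, np.float64(-2.35)]
[np.float64(-24.1), np.float64(-13.6), np.float64(20.0), 0, 0, np.float64(-2.35)]
```

Emit:
{"method": "arm_command", "body": {"targets": [[-26,-9,10,0.3,-0.4,-2.4],[-26,-10,12,0,0,-2.4],[-25,-12,12,0,0,-2.4],[-25,-13,14,0,0,-2.4],[-24,-14,14,0,0,-2.4],[0,0,20,0,0,0],[0,0,15,0,0,0]]}}

```text
clock: 10.15
position: [0.4755, -0.3807, 0.0896]
tool_rot: [3.137, -0.005, 0.793]
force: [0.8, 0.3, 0.2]
grip_width: 0.0471
```

```bash
python3 - <<'E'
from h import *
o=bot.observe();print(o['tool_rot'],o['position'])
plan([.4824,-.3714,.040],45,4)
f=grab('side');g=grab('top')
save('p4',np.hstack([cv2.resize(f['color'][290:410,260:380],(400,400),interpolation=2),cv2.resize(g['color'][200:300,380:480],(400,400),interpolation=2)]))
E
```

```text
[ 3.1370105  -0.0047854   0.79273676] [ 0.47550099 -0.3806922   0.08958802]
[np.float64(2.9), np.float64(-0.4), np.float64(12.4), 0, 0, np.float64(0.11)]
[np.float64(2.9), np.float64(-0.4), np.float64(12.4), 0, 0, np.float64(0.11)]
[np.float64(2.9), np.float64(-0.4), np.float64(12.4), 0, 0, np.float64(0.11)]
[np.float64(2.9), np.float64(-0.4), np.float64(12.4), 0, 0, np.float64(0.11)]
```

View pics/p4.png

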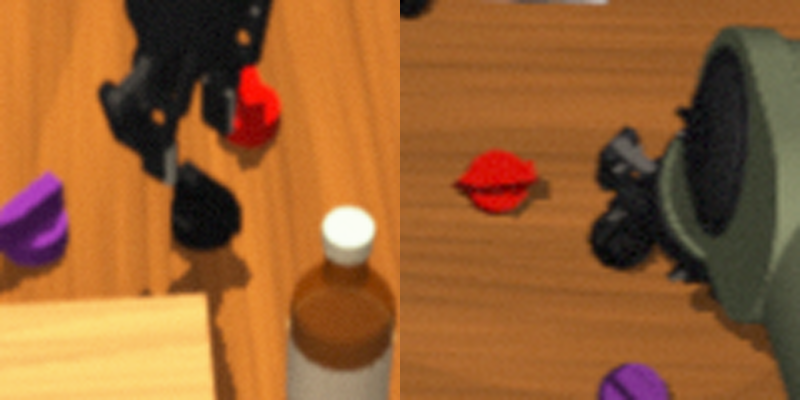

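Picture: the open fingers straddle the black knob, seen at (205,210) in the left half, and the red one is clear of them. I'll centre, descend and close.

Emit:
{"method": "arm_command", "body": {"targets": [[8,-1,0,0.2,-0.3,0.4],[4,0,10,0,0,0],[0,0,14,0,0,0],[0,0,13,0,0,0],[0,0,9,0,0,0]]}}

```text
clock: 10.75
position: [0.4876, -0.3689, 0.0421]
tool_rot: [3.139, -0.001, 0.788]
force: [0.0, -0.3, -1.1]
grip_width: 0.0471
```

```bash
python3 - <<'E'
from h import *
o=bot.observe();print(o['tool_rot'],o['position'],o['force']); plan([.4824,-.3714,.040],45,1)
E
```

```text
[ 3.13872673e+00 -6.66940456e-04  7.88246867e-01] [ 0.48764458 -0.3689058   0.04213464] [ 0.01390933 -0.27776208 -1.13928266]
[np.float64(-5.5), np.float64(-2.0), np.float64(2.1), 0, 0, np.float64(0.16)]
```

Emit:
{"method": "arm_command", "body": {"targets": [[-5,-2,2,0,0,0],[0,0,0,0,0,0]]}}

```text
clock: 10.95
position: [0.4816, -0.3706, 0.0379]
tool_rot: [3.141, -0.0, 0.789]
force: [-0.1, -0.1, 0.4]
grip_width: 0.0466
```

Emit:
{"method": "arm_command", "body": {"targets": [[0,0,0,0,0,0],[0,0,0,0,0,0],[0,0,0,0,0,0],[0,0,0,0,0,0],[0,0,0,0,0,0],[0,0,0,0,0,0]], "grip": 0, "grip_force": 60}}

```text
clock: 11.55
position: [0.4818, -0.3716, 0.0393]
tool_rot: [3.139, -0.0, 0.788]
force: [-0.2, 0.1, -0.7]
grip_width: 0.0128
```

```bash
python3 - <<'E'
from h import *
o=bot.observe();print(o['tool_rot'],o['position'],o['force'],o['grip_width']); plan([.4824,-.3714,.040],45,1)
E
```

```text
[ 3.13943772e+00 -3.74024524e-04  7.87662486e-01] [ 0.48176216 -0.37155652  0.03932376] [-0.20858585  0.05247519 -0.73303593] 0.012839124232543664
[np.float64(0.6), np.float64(0.3), np.float64(-0.7), 0, 0, np.float64(0.13)]
```

Emit:
{"method": "arm_command", "body": {"targets": [[0,0,-25,0,0,0],[0,0,-45,0,0,0],[0,0,-45,0,0,0],[0,0,-45,0,0,0],[0,0,-20,0,0,-2]]}}

```text
clock: 12.05
position: [0.4802, -0.3698, 0.2224]
tool_rot: [-3.137, -0.0, 0.824]
force: [0.3, 0.4, -0.8]
grip_width: 0.0127
```

```bash
python3 - <<'E'
from h import *
o=bot.observe();print(o['tool_rot'],o['position'],o['grip_width'],o['force']); plan([.556,-.030,.18],65.5,9)
E
```

```text
[-3.13677165e+00 -4.69675562e-04  8.24433116e-01] [ 0.48017579 -0.36975252  0.22235609] 0.012738495942879359 [ 0.32707083  0.36034243 -0.83209033]
[np.float64(33.4), np.float64(-19.4), np.float64(4.7), 0, 0, np.float64(-2.03)]
[np.float64(34.1), np.float64(-18.3), np.float64(4.7), 0, 0, np.float64(-2.03)]
[np.float64(34.7), np.float64(-17.0), np.float64(4.7), 0, 0, np.float64(-2.03)]
[np.float64(35.3), np.float64(-15.8), np.float64(4.7), 0, 0, np.float64(-2.03)]
[np.float64(35.8), np.float64(-14.5), np.float64(4.7), 0, 0, np.float64(-2.03)]
[np.float64(36.3), np.float64(-13.3), np.float64(4.7), 0, 0, np.float64(-2.03)]
[np.float64(36.8), np.float64(-12.0), np.float64(4.7), 0, 0, np.float64(-2.03)]
[np.float64(37.2), np.float64(-10.6), np.float64(4.7), 0, 0, np.float64(-2.03)]
[np.float64(37.5), np.float64(-9.3), np.float64(4.7), 0, 0, np.float64(-2.03)]
```

Emit:
{"method": "arm_command", "body": {"targets": [[33,-19,0,0,0,-2],[34,-18,0,0,0,-2],[35,-17,0,0,0,-2],[35,-16,0,0,0,-2],[36,-14,4,0,0,-2],[36,-13,8,0,0,-2],[37,-12,10,0,0,-2],[37,-11,10,0,0,-2]]}}

```text
clock: 12.85
position: [0.5503, -0.0655, 0.1948]
tool_rot: [3.136, 0.002, 1.104]
force: [1.3, -0.0, -2.2]
grip_width: 0.0125
```

```bash
python3 - <<'E'
from h import *
o=bot.observe();print(o['tool_rot'],o['position'],o['grip_width']); plan([.556,-.030,.175],65.5,2)
E
```

```text
[3.13589803e+00 1.66412639e-03 1.10366572e+00] [ 0.55030091 -0.06549941  0.19484353] 0.012502144827314826
[np.float64(17.1), np.float64(-5.4), np.float64(9.9), 0, 0, np.float64(-1.13)]
[np.float64(17.2), np.float64(-5.1), np.float64(9.9), 0, 0, np.float64(-1.13)]
```

Emit:
{"method": "arm_command", "body": {"targets": [[17,-5,10,0.3,0.1,-1.1],[17,-5,10,0,0,-1.1],[0,0,5,0,0,0],[0,0,0,0,0,0]]}}

```text
clock: 13.25
position: [0.5564, -0.0223, 0.1684]
tool_rot: [-3.141, -0.002, 1.154]
force: [0.4, -0.8, -0.4]
grip_width: 0.0132
```

```bash
python3 - <<'E'
from h import *
o=bot.observe();print(o['tool_rot'],o['position'],o['grip_width']); plan([.556,-.030,.165],65.5,1)
f=grab('side');g=grab('top')
save('p5',np.hstack([cv2.resize(f['color'][180:260,310:390],(400,400),interpolation=2),cv2.resize(g['color'][190:250,280:340],(400,400),interpolation=2)]))
E
```

```text
[-3.14067456e+00 -2.00005371e-03  1.15394417e+00] [ 0.55643072 -0.02227565  0.16835459] 0.013183236604000038
[np.float64(-7.2), np.float64(2.7), np.float64(3.4), 0, 0, np.float64(0.62)]
```

View pics/p5.png

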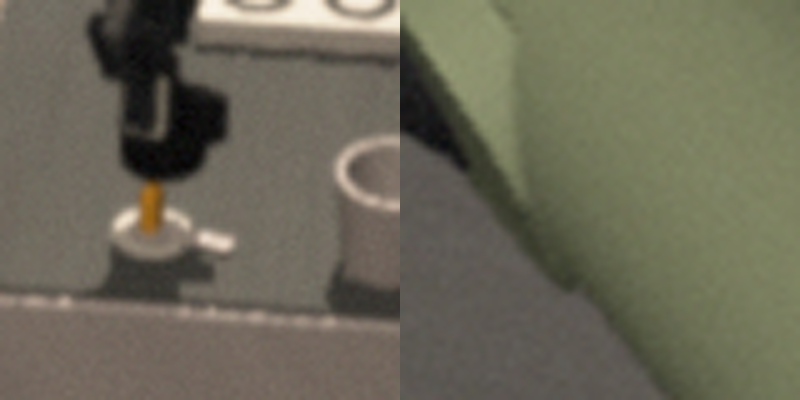

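Emit:
{"method": "arm_command", "body": {"targets": [[-7,3,2,0,0,0.6],[0,0,0,0,0,0]]}}

```text
clock: 13.55
position: [0.5568, -0.0325, 0.1676]
tool_rot: [3.141, -0.002, 1.139]
force: [-0.7, 0.3, -1.5]
grip_width: 0.0125
```

```bash
python3 - <<'E'
from h import *
o=bot.observe();print(o['tool_rot'],o['position'])
f=grab('side');c=f['color'].astype(int);K=480/2/np.tan(np.radians(f['fov_y'])/2)
def proj(X):
    q=X@f['R'].T+f['t'];return np.c_[q[:,0]/q[:,2]*K+f['cx'],q[:,1]/q[:,2]*K+f['cy']]
a=np.linspace(0,2*np.pi,60)
def cyl(x,y,r,z0,z1): return np.vstack([np.c_[x+r*np.cos(a),y+r*np.sin(a),0*a+z] for z in np.linspace(z0,z1,8)])
# spindle
br=(c[...,0]-c[...,2]>55)&(c[...,0]>110);br[:,:330]=0;br[:,350:]=0;br[:210]=0;br[:250]=br[:250];br[250:]=0
v,u=np.nonzero(br);print('brass n',len(u),'u',u.min(),u.mean(),u.max(),'v',v.min(),v.mean(),v.max())
pm=proj(cyl(.556,-.030,.007,.094,.118));print('spindle model u',pm[:,0].min(),pm[:,0].max(),'v',pm[:,1].min(),pm[:,1].max())
p=o['position'];zb=p[2]-.0393
km=proj(cyl(p[0],p[1],.021,zb,zb+.02));print('skirt model u',km[:,0].min(),km[:,0].max(),'v',km[:,1].min(),km[:,1].max())
for r in range(205,226): print(r,c[r,325:368].max(-1).tolist())
for d in([.005,0],[0,.005]): print(proj(np.array([[.556+d[0],-.03+d[1],.118]]))-proj(np.array([[.556,-.03,.118]])))
E
```

```text
[ 3.14059906e+00 -1.91077936e-03  1.13926980e+00] [ 0.55677378 -0.0325334   0.16755046]
brass n 29 u 338 339.37931034482756 341 v 219 222.6206896551724 226
spindle model u 336.37615996865173 342.19068164972 v 215.1778694742887 226.21070683137125
skirt model u 331.38954736438984 348.6233513427854 v 202.62786077187835 219.29637168337578
205 [111, 117, 112, 113, 113, 112, 111, 114, 106, 82, 61, 36, 26, 24, 23, 32, 64, 97, 88, 45, 20, 9, 14, 15, 16, 11, 16, 15, 9, 23, 41, 83, 109, 110, 109, 111, 112, 112, 116, 110, 114, 114, 116]
206 [114, 115, 110, 113, 110, 112, 116, 114, 102, 77, 59, 35, 26, 24, 23, 34, 69, 104, 90, 45, 12, 15, 14, 22, 14, 17, 16, 11, 19, 20, 49, 91, 112, 113, 114, 110, 112, 115, 114, 113, 113, 113, 114]
207 [113, 116, 114, 111, 114, 110, 117, 113, 104, 73, 58, 41, 38, 30, 32, 34, 74, 103, 88, 44, 15, 17, 14, 18, 17, 12, 14, 13, 14, 21, 53, 94, 111, 111, 114, 110, 113, 117, 114, 112, 112, 116, 114]
208 [115, 114, 108, 115, 112, 113, 116, 109, 99, 70, 57, 56, 49, 56, 47, 51, 77, 96, 79, 33, 16, 20, 14, 16, 14, 17, 15, 15, 13, 18, 56, 102, 114, 113, 109, 114, 112, 115, 
[... 2925 characters left out ...]
116, 115, 110, 113, 117, 136, 179, 221, 237, 236, 223, 173, 156, 147, 120, 147, 208, 232, 229, 206, 165, 130, 115, 117, 116, 114, 114, 113, 114, 115, 116, 115, 113, 117, 116, 115, 114, 116, 117, 113, 113]
224 [116, 115, 112, 112, 112, 114, 121, 161, 223, 240, 242, 235, 208, 163, 152, 143, 116, 129, 176, 219, 234, 233, 206, 143, 116, 119, 116, 119, 115, 113, 118, 116, 118, 114, 116, 114, 116, 116, 119, 116, 119, 116, 118]
225 [115, 119, 113, 114, 113, 115, 128, 183, 238, 245, 241, 221, 181, 153, 151, 141, 120, 121, 139, 173, 207, 218, 204, 153, 143, 136, 134, 129, 123, 117, 118, 119, 116, 118, 117, 112, 115, 114, 114, 117, 118, 114, 113]
[[ 2.00157966 -0.0784808 ]]
[[-0.18671244 -1.20532707]]
```

```bash
cat > fit.py <<'E'
from h import *
from scipy.optimize import minimize
def hullmask(f,pts,S=4,sh=(480,640),off=(0,0)):
    pass
def knobpolys(x,y,z,yaw):
    a=np.radians(np.arange(12)*30+15);r=.021/np.cos(np.pi/12)
    sk=np.vstack([np.c_[r*np.cos(a),r*np.sin(a),0*a+h] for h in(0,.02)])
    b=np.array([[-.021,-.007],[.018,-.007],[.032,0],[.018,.007],[-.021,.007]])
    br=np.vstack([np.c_[b,np.full(5,h)] for h in(.02,.044)])
    c,s=np.cos(yaw),np.sin(yaw);R=np.array([[c,-s,0],[s,c,0],[0,0,1]])
    return [p@R.T+[x,y,z] for p in(sk,br)]
def sil(f,polys,box,S=8):
    K=240/np.tan(np.radians(f['fov_y'])/2);u0,v0,w,h=box;m=np.zeros((h*S,w*S),np.uint8)
    for X in polys:
        q=X@f['R'].T+f['t'];p=np.c_[q[:,0]/q[:,2]*K+f['cx']+.5-u0,q[:,1]/q[:,2]*K+f['cy']+.5-v0]*S
        cv2.fillConvexPoly(m,cv2.convexHull(p.astype(np.float32)).astype(np.int32),255)
    return cv2.resize(m,(w,h),interpolation=cv2.INTER_AREA)/255.
E
python3 - <<'E'
from fit import *
for n,box in(('top',(420,243,36,30)),('side',(303,330,38,42))):
    f=load(n);im=cv2.imread(f'pics/{n}0.png')[...,::-1].astype(float)
    u,v,w,h=box;c=im[v:v+h,u:u+w,0];ob=np.clip((110-c)/(110-20),0,1)  # red channel: wood bright
    cost=lambda q:((sil(f,knobpolys(q[0]/1e3,q[1]/1e3,0,np.radians(q[2])),box)-ob)**2).sum()
    best=min((minimize(cost,[482+dx,-371+dy,-45],method='Nelder-Mead',options=dict(initial_simplex=np.array([[482+dx,-371+dy,-45],[487+dx,-371+dy,-45],[482+dx,-366+dy,-45],[482+dx,-371+dy,-35]]))) for dx in(0,4) for dy in(0,-6)),key=lambda r:r.fun)
    print(n,best.x,best.fun,cost([482,-371,-45]))
E
```

```text
top [ 483.44587269 -376.03302472  -42.78534112] 8.82546029304968 40.755179631765564
side [ 485.7757374  -377.8922168   -51.97592917] 24.436622239309667 101.06943525994275
```

```bash
python3 - <<'E'
from fit import *
f=load('side');c=f['color'].astype(float).max(-1)
p=np.array([.55677,-.03253,.16755]);zb=p[2]-.0393
box=(325,196,43,24);u,v,w,h=box;ob=np.clip((110-c[v:v+h,u:u+w])/(110-16),0,1)
W=np.ones((h,w));W[:14,:21]=0;W[:6]=0;W[22:]=0
def cost(q,z=zb): return (W*(sil(f,knobpolys(q[0]/1e3,q[1]/1e3,z,np.radians(q[2])),box)-ob)**2).sum()
for z in(zb,):
    r=min((minimize(cost,[557+d,-32,-24.7],method='Nelder-Mead',options=dict(initial_simplex=np.array([[557+d,-32,-24.7],[562+d,-32,-24.7],[557+d,-27,-24.7],[557+d,-32,-18]]))) for d in(0,5)),key=lambda r:r.fun)
    print('inhand',r.x,r.fun,'tcp cost',cost([p[0]*1e3,p[1]*1e3,-24.7]))
a=np.linspace(0,2*np.pi,40)
def sp(x,y):
    k=np.cos(a)>4/7.; d=lambda rr,fl:np.c_[np.minimum(rr*np.cos(a),fl),rr*np.sin(a)]
    L=[np.c_[d(.007,.004),0*a+z] for z in(.092,.114)]+[np.c_[d(.0045,.0015),0*a+.118]]
    X=np.vstack(L);t=np.radians(-24.5);R=np.array([[np.cos(t),-np.sin(t),0],[np.sin(t),np.cos(t),0],[0,0,1]])
    return [X@R.T+[x,y,0]]
for n,box in(('top',(300,210,26,24)),('side',(328,208,24,26))):
    f=load(n);im=cv2.imread(f'pics/{n}0.png')[...,::-1].astype(float);u,v,w,h=box;m=im[v:v+h,u:u+w];ob=np.clip((m[...,0]-m[...,2]-5)/(np.percentile(m[...,0]-m[...,2],98)-5),0,1)
    ct=lambda q:((sil(f,sp(q[0]/1e3,q[1]/1e3),box)-ob)**2).sum()
    r=minimize(ct,[556,-30],method='Nelder-Mead',options=dict(initial_simplex=[[556,-30],[560,-30],[556,-26]]));print('spindle',n,r.x,r.fun,ob.sum(),ct([556,-30]))
E
```

```text
inhand [564.17690466 -28.8595156  -31.11561312] 3.3807608366667483 tcp cost 49.200997897698926
spindle top [557.49117661 -30.89652252] 17.304452060248067 105.52920402064672 19.105503101052072
spindle side [557.8253479  -27.64276123] 14.910560820863079 121.08601386173808 19.990825185835416
```

Fits to the side image show the knob sits about 6–7 mm further along the pointer in the grip than assumed. I'll shift to line the bore up with the spindle, then descend gently.

Emit:
{"method": "arm_command", "body": {"targets": [[0.5,-7.3,0,0,0,0],[0,0,0,0,0,0],[0,0,4,0,0,0],[0,0,3,0,0,0]]}}

```text
clock: 14.0
position: [0.55, -0.0287, 0.1611]
tool_rot: [3.139, -0.003, 1.139]
force: [-0.3, 0.3, -1.0]
grip_width: 0.0129
```

```bash
python3 - <<'E'
from h import *
o=bot.observe();print(o['tool_rot'],o['position'],o['force'],o['moment'])
E
```

```text
[ 3.13923260e+00 -2.68969120e-03  1.13868641e+00] [ 0.54996369 -0.02871901  0.16111294] [-0.27066696  0.31121352 -1.02078358] [-0.00214202  0.0045634  -0.02314073]
```

Emit:
{"method": "arm_command", "body": {"targets": [[0,0,2,0,0,0],[0,0,2,0,0,0],[0,0,2,0,0,0]]}}

```text
clock: 14.3
position: [0.55, -0.0286, 0.1542]
tool_rot: [3.14, -0.003, 1.139]
force: [0.6, -0.7, 2.3]
grip_width: 0.0126
```

Emit:
{"method": "arm_command", "body": {"targets": [[0,0,2,0,0,0],[0,0,2,0,0,0]]}}

```text
clock: 14.5
position: [0.5505, -0.0288, 0.1502]
tool_rot: [3.139, -0.002, 1.139]
force: [-1.3, -2.6, 5.4]
grip_width: 0.0127
```

Emit:
{"method": "arm_command", "body": {"targets": [[-1.5,0,0,0,0,0],[0,0,0,0,0,0]]}}

```text
clock: 14.7
position: [0.5504, -0.0305, 0.1503]
tool_rot: [3.137, -0.003, 1.139]
force: [1.8, -2.3, 0.0]
grip_width: 0.0129
```

Emit:
{"method": "arm_command", "body": {"targets": [[0,0,2,0,0,0],[0,0,1,0,0,0]]}}

```text
clock: 14.9
position: [0.5505, -0.0306, 0.1471]
tool_rot: [3.137, -0.003, 1.138]
force: [1.8, -1.9, -0.4]
grip_width: 0.0129
```

Emit:
{"method": "arm_command", "body": {"targets": [[-0.4,0.7,0,0,0,0],[0,0,2,0,0,0],[0,0,2,0,0,0],[0,0,1.5,0,0,0]]}}

```text
clock: 15.3
position: [0.5505, -0.0309, 0.1408]
tool_rot: [3.138, -0.003, 1.139]
force: [1.7, -0.9, 0.4]
grip_width: 0.0131
```

Emit:
{"method": "arm_command", "body": {"targets": [[0,0,1.5,0,0,0],[0,0,1.5,0,0,0]]}}

```text
clock: 15.5
position: [0.5506, -0.0309, 0.1378]
tool_rot: [3.138, -0.003, 1.139]
force: [-0.8, -1.5, 5.4]
grip_width: 0.0126
```

Emit:
{"method": "arm_command", "body": {"targets": [[0,0,0,0,0,0],[0,0,0.5,0,0,0],[0,0,1.5,0,0,0],[0,0,2,0,0,0],[0,0,2,0,0,0]]}}

```text
clock: 16.0
position: [0.5511, -0.0307, 0.1334]
tool_rot: [3.136, -0.002, 1.139]
force: [-12.1, -4.0, 47.6]
grip_width: 0.0125
```

Emit:
{"method": "arm_command", "body": {"targets": [[0,0,2,0,0,0],[0,0,2,0,0,0]]}}

```text
clock: 16.2
position: [0.5514, -0.0305, 0.1332]
tool_rot: [3.134, -0.0, 1.138]
force: [-18.2, -3.2, 51.1]
grip_width: 0.0124
```

Emit:
{"method": "arm_command", "body": {"targets": [[0,0,0.7,0,0,0],[0,0,0.7,0,0,0],[0,0,0.8,0,0,0]], "grip_force": 80}}

```text
clock: 16.5
position: [0.5508, -0.0306, 0.1341]
tool_rot: [3.132, 0.003, 1.138]
force: [-4.4, -0.7, 16.0]
grip_width: 0.0125
```

```bash
python3 - <<'E'
from fit import *
o=bot.observe();print(o['position'],o['force'],o['moment'],o['grip_width'])
f=grab('side');g=grab('top')
for n in('side',):
    P=cloud(f);c=f['color'].astype(int);S=w2s(P);z=P[...,2]
    m=(f['depth']>0)&(z>.104)&(z<.1135)&(c.min(-1)>130)&(S[...,0]<.098)&(S[...,0]>-.097)&(S[...,1]<.1685)&(S[...,1]>-.02)
    k,l,s,_=cv2.connectedComponentsWithStats(m.astype(np.uint8));i=1+s[1:,4].argmax();X=S[l==i]
    print(n,len(X),cv2.minAreaRect((X*1000).astype(np.float32)))
save('p6',np.hstack([cv2.resize(f['color'][180:260,310:390],(400,400),interpolation=2),cv2.resize(f['color'][140:240,300:400],(400,400),interpolation=2)]))
print(bot.observe()['force'])
E
```

```text
[ 0.55076528 -0.03063904  0.1341215 ] [-4.35676766 -0.72301535 16.02543411] [-0.36359791  0.96947984 -0.09845666] 0.012505862627433199
side 1030 ((40.73531723022461, 89.9173355102539), (157.23509216308594, 113.98089599609375), 89.8852310180664)
[-6.1406522  -1.82864405 17.87348037]
```

View pics/p6.png

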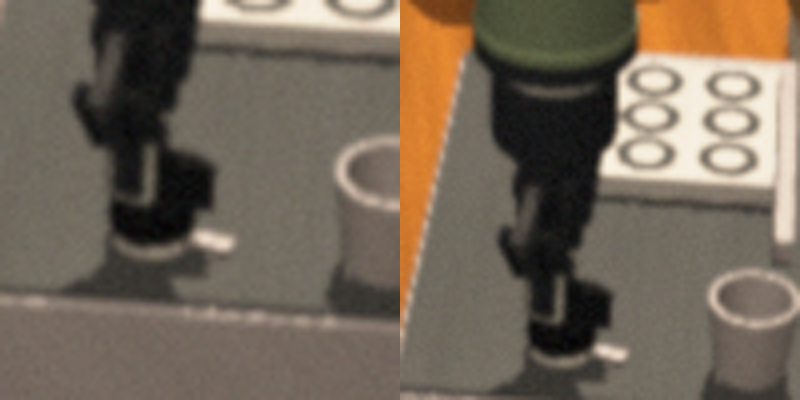

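The knob sits low over the spindle's base disk with its pointer along the stop arm. The plate is still flush, and the 16–18 N push is above the 10 N that bottoms the spindle. Handing in.

```bash
python3 -c "
from workcell import bot
print(bot.job_done()); o=bot.observe(); print(o['clock'],o['position'],o['force'],o['grip_width'])"
```

```text
the job is handed in; nothing more can be done
None
the job is handed in; nothing more can be done
```

I slid the plate flush against the back and left rails, put the black pointer knob on the spindle, and pressed it down. The job was handed in at about 16.6 s with the fingers still gripping and pressing. No verdict came back.

**Plate:** After the pushes, the top camera put it at (38.0, 93.5) mm in the stove's frame, about 0.2° off square, with no gap visible at either rail. The last side-camera check gave (40.7, 89.9) mm. That y is just under the 90.5 mm limit, but the side camera read the stove and plate low in y throughout. I trusted the top camera and the picture.

**Knob:**
- **Turn:** I turned it about 20° to an estimated spindle yaw of −24.5°.
- **Seating:** It slid on with almost no force. The spring resisted from a TCP height of about 138 mm.
- **Pressing:** The spindle bottomed at about 134 mm, where the push briefly reached 51 N; I eased that to 16–18 N for the hold.
- **Grip:** The grip force is set to 80 N, and the opening was steady at 12.5 mm.

**Disagreements:**
- **Grip position:** My first estimate of the knob's position was 6–7 mm off along its pointer, so I corrected the alignment from a side-image fit and the contact forces.
- **Height:** The final height is about 1.5 mm lower than I predicted. The knob may have slipped slightly in the grip.
- **Not checked:** I read the spindle's travel from force and height only, and I took no final measurement of the bystanders. No move was planned near them.

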